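# Line up the printing blocks on the make-ready board

## Task

First unlock the squaring bar on the board: draw its orange-headed pin straight up out of the bore and park it upright in the notch of the green pin rest, fully in and down so that its head sits on the shelf. Then make an even row along the fence by sliding each printing block present on the board to the centre of the field of its own colour, grip rib pointing at the fence, without lifting it off the board (their soft faces dent when they are set down), and finally push the squaring bar up until it closes snugly on the row and holds it square against the fence. Leave a missing block's field empty, and leave the spare block and the other things on the table where they are.

Things in the scene. Friction and masses are not known exactly. Their poses are not given: they have to be found in the camera images.
- board: Fixed wooden board, 260 (x) x 450 (y) x 18 mm, place and yaw varying. Origin at table level; x points from the robot to the fence, y left, z up. Board top z = 18 mm. Dark steel fence on the far side: face at x = +85 mm, 14 mm high, 16 thick. Aluminium side rails 12 mm high, inner faces at y = +-162 mm. Blocks stand in the smooth white area between fence, rails and bar.
- bar (a joint): Aluminium squaring bar lying across the board (along its y, between the rails, 20 mm thick, top 20 mm above the board), sliding along board x. 0 = home near the robot, block-side face at board x = -85 mm; grows (m) toward the fence, stop at 0.150; touches a full row at 0.130. Stays where left, about 1.5 N friction. Locked at 0 by the pin.
- bar_knob (a point): In the bar's middle: red upright round grip, 16 mm across, from 20 to 55 mm above the board top; this point is on its axis, 40 mm above the board top. Its axis lies 10 mm on the robot's side of the bar's block-side face. Moves with the bar; pinch it from above to push or pull the bar.
- pin: Loose locking pin, 50 g: steel shank 8 mm across, 31 mm long below the origin; orange head above it, 24 mm across for 4 mm, then an 18 mm round grip up to 28 mm above the origin. Origin on the axis at the head's underside, z up. At the start it stands 31 mm deep in 10 mm holes of the bar's yellow lug (36 x 36 mm) and a steel boss at the board's near left, head on the lug 51 mm above the table.
- rest: Fixed green pin rest on the table, left or right of the board, yaw varying; origin at table level under the notch's seat. A shelf plate 6 mm thick, top 55 mm above the table, x -18 to +18 mm, y -30 to +30 mm, on an upright at x 18 to 30 mm, no higher than the shelf. The 12 mm wide notch in the shelf runs from its mouth at x = -18 to x = +6 mm.
- notch (a point): Seat in the notch: on its centre line at the top of the shelf (55 mm above the table), axes as the rest's; -x leads out of the open mouth 18 mm away. A parked pin hangs here: shank down through the notch, head on the shelf, the underside of the head at this point. The space under the shelf is free down to the 6 mm base plate.
- block_red: Loose printing block with a red grip: wooden base 40 x 40 x 16 mm, on it an upright red rib 34 mm long (along the block's x), 14 mm wide (y), from 16 to 40 mm above the underside. Origin at the centre of the underside; z up. Slides easily on the board. May be absent (None). About 80 g.
- field_red: The red field painted on the board next to the fence, with a red tag on the fence top; paint only, no height to feel. Origin at board-top level where the red block's underside centre belongs (20 mm in front of the fence face); axes as the board's. The five fields lie 56 mm apart along the fence; their order of colours varies.
- block_yellow: Loose printing block with a yellow grip: wooden base 40 x 40 x 16 mm, on it an upright yellow rib 34 mm long (along the block's x), 14 mm wide (y), from 16 to 40 mm above the underside. Origin at the centre of the underside; z up. Slides easily on the board. May be absent (None). About 80 g.
- field_yellow: The yellow field painted on the board next to the fence, with a yellow tag on the fence top; paint only, no height to feel. Origin at board-top level where the yellow block's underside centre belongs (20 mm in front of the fence face); axes as the board's. The five fields lie 56 mm apart along the fence; their order of colours varies.
- block_green: Loose printing block with a green grip: wooden base 40 x 40 x 16 mm, on it an upright green rib 34 mm long (along the block's x), 14 mm wide (y), from 16 to 40 mm above the underside. Origin at the centre of the underside; z up. Slides easily on the board. May be absent (None). About 80 g.
- field_green: The green field painted on the board next to the fence, with a green tag on the fence top; paint only, no height to feel. Origin at board-top level where the green block's underside centre belongs (20 mm in front of the fence face); axes as the board's. The five fields lie 56 mm apart along the fence; their order of colours varies.
- block_blue: Loose printing block with a blue grip: wooden base 40 x 40 x 16 mm, on it an upright blue rib 34 mm long (along the block's x), 14 mm wide (y), from 16 to 40 mm above the underside. Origin at the centre of the underside; z up. Slides easily on the board. May be absent (None). About 80 g.
- field_blue: The blue field painted on the board next to the fence, with a blue tag on the fence top; paint only, no height to feel. Origin at board-top level where the blue block's underside centre belongs (20 mm in front of the fence face); axes as the board's. The five fields lie 56 mm apart along the fence; their order of colours varies.
- block_black: Loose printing block with a black grip: wooden base 40 x 40 x 16 mm, on it an upright black rib 34 mm long (along the block's x), 14 mm wide (y), from 16 to 40 mm above the underside. Origin at the centre of the underside; z up. Slides easily on the board. May be absent (None). About 80 g.
- field_black: The black field painted on the board next to the fence, with a black tag on the fence top; paint only, no height to feel. Origin at board-top level where the black block's underside centre belongs (20 mm in front of the fence face); axes as the board's. The five fields lie 56 mm apart along the fence; their order of colours varies.
- squeeze_bottle: Bystander: blue and white square squeeze bottle with a red nozzle, 56 x 56 x 165 mm, standing on the side of the board without the pin rest.
- bone_folder: Bystander: white flat bone folder, 130 x 18 x 6 mm, lying on the board's right margin outside the rail.
- ink_jar: Bystander: ink jar, 60 mm across, 70 mm tall, beyond the board.
- brush_cup: Bystander: blue ceramic cup, 72 mm across, 90 mm tall, beyond the board.
- ink_knife: Bystander: ink knife lying to the right.
- spare_block: Bystander: a spare printing block with a dark wooden rib, same size as the others, standing on the table; it has no field.
- mould: Bystander: wooden mould frame, 260 x 220 x 30 mm, lying at the left.
There are look-alikes about, which are no part of the job. Leave any purple or white look-alike of the block_red alone.

How it is judged:
On the way, in this order (a step that is already met when the one before it is completed fails the run):
1. the pin is out of the bar and hangs in the notch of the pin rest, the bar not yet closed (x of pin in the frame of notch between -0.008 and 0.005 m and y of pin in the frame of notch between -0.005 and 0.005 m and z of pin in the frame of notch between -0.003 and 0.004 m and angle between pin's own z axis and vertical below 0.15 rad and value of joint bar below 0.06 m and contact force between pin and the fingers below 0.05 N), for 0.2 s.
2. every block present stands in its own field and the bar is closed on the row (x of block_red in the frame of field_red between -0.005 and 0.005 m and y of block_red in the frame of field_red between -0.007 and 0.007 m and z of block_red in the frame of field_red between -0.003 and 0.004 m and angle between the x axis of each of block_red, block_yellow, block_green, block_blue, block_black and the x axis of board, either way round below 0.07 rad and x of block_yellow in the frame of field_yellow between -0.005 and 0.005 m and y of block_yellow in the frame of field_yellow between -0.007 and 0.007 m and z of block_yellow in the frame of field_yellow between -0.003 and 0.004 m and x of block_green in the frame of field_green between -0.005 and 0.005 m and y of block_green in the frame of field_green between -0.007 and 0.007 m and z of block_green in the frame of field_green between -0.003 and 0.004 m and x of block_blue in the frame of field_blue between -0.005 and 0.005 m and y of block_blue in the frame of field_blue between -0.007 and 0.007 m and z of block_blue in the frame of field_blue between -0.003 and 0.004 m and x of block_black in the frame of field_black between -0.005 and 0.005 m and y of block_black in the frame of field_black between -0.007 and 0.007 m and z of block_black in the frame of field_black between -0.003 and 0.004 m and value of joint bar above 0.125 m), for 0.2 s.
At the end, for the whole second after the job is handed in: Pin hangs in the notch (-8 to +5 mm along, 5 mm across, 0.15 rad of upright), head on the shelf; each block present on the board in its own field (5 mm across the row, 7 mm along it, square to the board within 0.07 rad); bar past 0.125; all at rest (all of step 2 and x of pin in the frame of notch between -0.008 and 0.005 m and y of pin in the frame of notch between -0.005 and 0.005 m and z of pin in the frame of notch between -0.003 and 0.004 m and angle between pin's own z axis and vertical below 0.15 rad and linear speed of each of pin, block_red, block_yellow, block_green, block_blue, block_black below 0.02 m/s); the robot touches nothing.
It fails at once if a printing block is lifted more than 15 mm off the board (z of any of block_red, block_yellow, block_green, block_blue, block_black in the frame of board above 0.033 m).
It fails at once if a bystander is moved by more than 40 mm (distance of any of squeeze_bottle, bone_folder, ink_jar, brush_cup, ink_knife, spare_block, mould from where it was at the start of the episode above 0.04 m).
Of block_red, block_yellow, block_green, block_blue, block_black only 4 to 5 are there at a start; the rules pass over those that are not, and their reading is None.
At some moment in a run one of block_red, block_yellow, block_green, block_blue, block_black may be knocked a few centimetres aside while the robot is not near it.
It also fails if it takes over 210 s, if anything falls off the work surface, if the arm or the gripper's body presses on something with over 40 N, if the wrist force passes 120 N, or if a joint passes its speed limit or range.

## Robot

A 6-joint arm with a two-finger parallel gripper is mounted at the origin on the work surface. World frame = base frame: x ahead of the robot, y to its left, z up, the work surface at z = 0. Lengths are in m, angles in rad, forces in N, time in s.
With the tool pointing down it reaches from about 0.35 to 0.975 m from the base axis. Payload 4.9 kg.
Tool frame: the origin (TCP) lies on the centre line of the jaws, within the pads' length; the fingertips stand 8 mm ahead of it and the grasp point (between the pads) lies 11 mm behind it (env.nose_length is the distance from the TCP to the fingertips, in m); z points along the fingers, y is the direction in which the jaws open and shut (so a half turn about z gives the same grasp; the last joint's range is limited). The gripper opens to 85 mm and grips with 20 to 120 N. Pads are 22 mm wide; open, the fingers measure 114 mm over their backs; the gripper's body (76 mm by 85 mm) begins 54 mm behind the grasp point. The pads swing forward as they close: fully open they stand 13 mm farther back than shut.
Start: joints at [-1.228, 0.053, 1.613, -0, 1.476, -0.119], TCP at [0.278, -0.56, 0.239] pointing down, gripper open.
Joint ranges: [-3.01, 3.01], [-1.01, 2.22], [0.06, 2.58], [-1.02, 4.17], [0.09, 2.62], [-3.14, 3.14]. Speed limits (rad/s): [2.57, 2.57, 3.14, 3.14, 3.14, 3.14].

## Interface

Orientations are given as [roll, pitch, yaw] about the fixed x, y, z axes, in that order (R = Rz(yaw) Ry(pitch) Rx(roll)).
In Python, from rig import env gives the robot as it stands. The module is installed in compiled form; this text tells all that it offers.
- The arm moves only by the shell command python3 -m pendant 'ROWS'. ROWS is JSON, a list of rows, each a list of 3 entries, a list of its own where there are three numbers: the turn, a rotation vector about the tool's x, y, z in degrees, then the shift along the tool's x, y, z in m, then the closure, from 0 (fully open) to 1 (shut). In form: [[[wx, wy, wz], [x, y, z], jaw], ...]. A call has 1 to 8 rows; each row is the pose to reach, as a shift and turn from the pose commanded when the call began, along the tool's axes at that moment; what a row does not reach only later rows make up. A row lasts 1/10 s, in which the tool goes at most 50 mm and 8.59 degrees, less where a joint would pass 70% of its speed; a pose out of reach is approached as far as the arm can. A call with a gripper value outside its range is refused whole. The fingers move at their own pace and stop on an object; the grip force is fixed at half the most. Time passes only in rows, so rows that repeat a pose let the fingers close. It gives the time, the measured TCP pose, the force and the opening at its end, in the units of the state.
- env.observe(): the state, without advancing time (a new reading comes with each control period).
- env.capture(name): name is "scene" or "top" or "wrist"; returns (picture, depth): 480x640x3 uint8, red, green, blue; 480x640 float32, m along the optical axis (not along the pixel's ray), 0 where there is no reading.
- env.get_calibration(name): a dict with "vertical_fov" (degrees; the focal length in pixels is half the picture's height over the tangent of half this angle, whatever the lens; pixels are square), "cx", "cy" (the principal point, pixels), "dist" ([k1, k2, p1, p2, k3] as OpenCV has them; the pictures are not rectified), "xyz" and "orientation" of the camera in the world. Camera axes: x right, y up, looking along -z (the intrinsics and any distortion apply to the point x, -y, -z); pixel columns grow to the right and rows downward; lengths in m; the calibration is good to about 2 mm. A picture is of the moment at which its call begins: read the wrist's pose just before it. get_calibration takes no time and is no camera call; for the wrist camera it gives the pose at the moment of the call.
- env.close_job(): hands the job in, once; it reports no verdict.
The state is a dict: "clock": time; "joints": joint angles; "qvel": joint speeds; "tau": joint torques, N m; "tool_pos": TCP position; "eef_rot": TCP orientation; "ft_force": force on the tool from outside, world axes, zero at the start; "torque": the same for the moment, N m; "grip_width": finger opening in m.
Only numpy, scipy, OpenCV 4.12 (cv2) and the standard library are available. Lean on these libraries where they do the work, as an engineer would, in place of code of your own. Each camera call takes 0.05 s, during which the arm holds its last target. There are 200 camera calls.

## Working session

There is one attempt and no reset: what is moved stays moved. The work goes in short steps, Python scripts to look and compute and a shell command to move; the robot and the scene stay as the last step left them, time stands still between calls to the robot, and variables do not carry over. Pictures are saved under pics/ and viewed, about 12 in all and at most 16, crops included, and the job is handed in when it is done.

```bash
mkdir -p pics
cat > h.py <<'E'
import numpy as np, cv2
from rig import env
from scipy.spatial.transform import Rotation as R
def cam(n):
    c=env.get_calibration(n); f=240/np.tan(np.radians(c["vertical_fov"])/2)
    K=np.array([[f,0,c["cx"]],[0,f,c["cy"]],[0,0,1]]); 
    return K,np.array(c["dist"],float),np.array(c["xyz"]),R.from_euler('xyz',c["orientation"]).as_matrix()
def grab(n):
    C=cam(n); p,d=env.capture(n); return p,d,C
def rays(C,uv):
    K,D,t,Rm=C
    q=cv2.undistortPoints(np.asarray(uv,float).reshape(-1,1,2),K,D).reshape(-1,2)
    return (Rm@np.c_[q[:,0],-q[:,1],-np.ones(len(q))].T).T
def onplane(C,uv,z):
    r=rays(C,uv); return C[2]+r*((z-C[2][2])/r[:,2])[:,None]
def proj(C,P):
    K,D,t,Rm=C; q=(np.asarray(P,float).reshape(-1,3)-t)@Rm; q=q*[1,-1,-1]
    return cv2.projectPoints(q,np.zeros(3),np.zeros(3),K,D)[0].reshape(-1,2)
def cloud(C,d):
    v,u=np.mgrid[0:480,0:640]; r=rays(C,np.c_[u.ravel(),v.ravel()])
    return (C[2]+r*d.ravel()[:,None]).reshape(480,640,3)
def save(n,p): cv2.imwrite('pics/'+n+'.png',p[:,:,::-1])
E
python3 - <<'E'
from h import *
for n in("top","scene"):
    p,d,C=grab(n); save(n+'0',p); np.savez(n+'0.npz',p=p,d=d); print(n,C[0][0,0],C[2],C[3].round(2).tolist())
o=env.observe(); print({k:np.round(v,3).tolist() for k,v in o.items()}); print(env.nose_length)
E
```

```text
top 505.4410815425709 [0.2917911  0.02120658 1.30604567] [[-0.02, 0.98, -0.19], [-1.0, -0.03, -0.03], [-0.03, 0.19, 0.98]]
scene 551.9586161812887 [ 1.44400524 -0.84963199  1.21655949] [[0.71, -0.47, 0.52], [0.7, 0.47, -0.53], [0.0, 0.74, 0.67]]
{'clock': 0.1, 'joints': [-1.228, 0.053, 1.614, 0.0, 1.476, -0.119], 'qvel': [0.001, 0.0, -0.004, -0.001, 0.001, -0.002], 'tau': [-0.0, -39.491, -37.136, -0.0, 0.004, -0.0], 'tool_pos': [0.278, -0.559, 0.238], 'eef_rot': [-3.14, -0.0, 0.462], 'ft_force': [0.182, -0.009, 0.26], 'torque': [0.057, 0.002, 0.038], 'grip_width': 0.085}
0.008
```

View pics/top0.png

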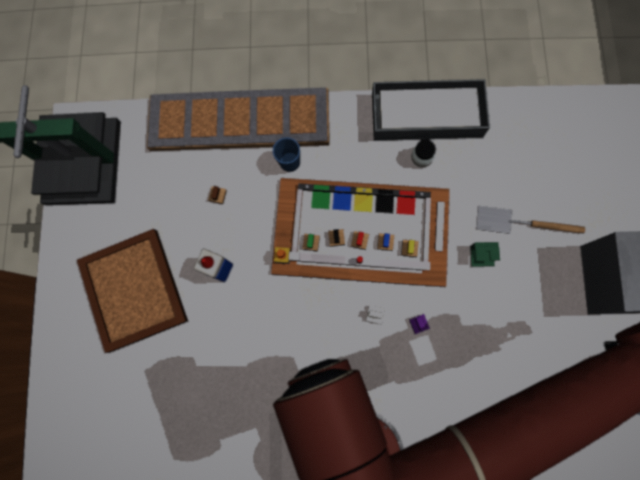

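View pics/scene0.png

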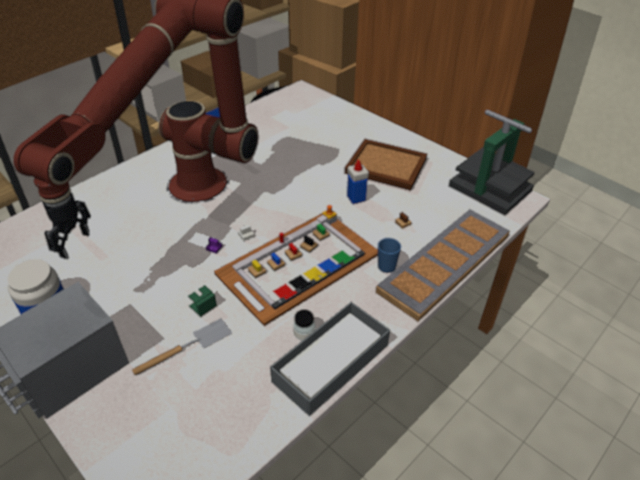

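Top view: the pin is at (281,254), rest at (486,253) and knob at (360,260). The blocks, left to right, are green (311,241), black (337,237), red (360,239), blue (386,241) and yellow (411,247). The fields, left to right, are green, blue, yellow, black, red. Next is a coarse measurement.

Run:
```python
from h import *
z=np.load('top0.npz'); p,d=z['p'],z['d']; C=cam('top'); P=cloud(C,d)
hsv=cv2.cvtColor(p,cv2.COLOR_RGB2HSV)
def near(u,v,r=14):
    m=np.zeros((480,640),np.uint8); cv2.circle(m,(u,v),r,255,-1); return m
# wood board
m=cv2.inRange(hsv,(5,100,60),(20,255,255))
m[:170]=0;m[300:]=0;m[:,:265]=0;m[:,455:]=0
q=cv2.findNonZero(m); box=cv2.boxPoints(cv2.minAreaRect(cv2.convexHull(q)))
B=onplane(C,box,.018); print('board',B.round(4).tolist(), B.mean(0))
F={}
for n,(u,v) in dict(green=(320,197),blue=(342,199),yellow=(364,200),black=(384,202),red=(406,203)).items():
    F[n]=onplane(C,[[u,v]],.018)[0]; print('field',n,F[n].round(3))
for n,(u,v),zz in [('pin',(281,252),.079),('knob',(360,259),.073),('restc',(486,253),.055)]:
    print(n,onplane(C,[[u,v]],zz)[0].round(4), P[v,u].round(4))
for n,(u,v) in dict(green=(311,240),black=(337,236),red=(360,238),blue=(386,240),yellow=(411,246)).items(): print(n,onplane(C,[[u,v]],.058)[0].round(3),P[v,u].round(3))
m=cv2.inRange(hsv,(60,60,20),(90,255,255)); m[:240]=0;m[270:]=0;m[:,:465]=0;m[:,505:]=0
Q=P[m>0]; Q=Q[(Q[:,2]>.048)&(Q[:,2]<.065)]; print(len(Q)); 
r=cv2.minAreaRect((Q[:,:2]*1000).astype(np.float32)); print('rest',r)
big=cv2.resize(p[225:285,265:515],None,fx=3.2,fy=3.2,interpolation=cv2.INTER_CUBIC); save('crop0',big)
C=cam('wrist'); o=env.observe(); T=R.from_euler('xyz',o['eef_rot']).as_matrix(); print('wristcam in tool',(T.T@(C[2]-o['tool_pos'])).round(4),(T.T@C[3]).round(3).tolist(),C[0][0,0])
```

```text
board [[0.4531, 0.2074, 0.018], [0.7129, 0.1898, 0.018], [0.666, -0.2689, 0.018], [0.4113, -0.2349, 0.018]] [ 0.56079934 -0.02665004  0.018     ]
field green [0.655 0.078 0.018]
field blue [0.647 0.02  0.018]
field yellow [ 0.643 -0.037  0.018]
field black [ 0.636 -0.09   0.018]
field red [ 0.632 -0.147  0.018]
pin [0.4996 0.1746 0.079 ] [0.4995 0.1745 0.0797]
knob [ 0.4781 -0.0199  0.073 ] [ 0.4785 -0.02    0.07  ]
restc [ 0.4875 -0.3354  0.055 ] [ 0.4943 -0.3477  0.0119]
green [0.532 0.101 0.058] [0.531 0.101 0.062]
black [0.54  0.036 0.058] [0.54  0.036 0.06 ]
red [ 0.534 -0.022  0.058] [ 0.533 -0.022  0.063]
blue [ 0.527 -0.087  0.058] [ 0.526 -0.087  0.059]
yellow [ 0.51  -0.149  0.058] [ 0.509 -0.148  0.06 ]
384
rest ((491.75213623046875, -336.63275146484375), (60.95604705810547, 44.660118103027344), 88.61316680908203)
wristcam in tool [ 0.0752  0.0005 -0.1337] [[-0.001, 0.957, 0.291], [1.0, 0.001, 0.001], [0.001, 0.291, -0.957]] 363.8180025330679
```

View pics/crop0.png

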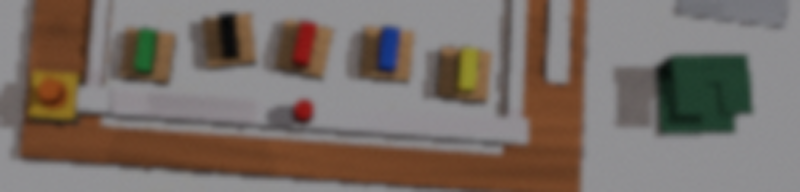

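```bash
python3 -m pendant '[[[0,0,4],[0.036,-0.013,0],0],[[0,0,9],[0.075,-0.027,0],0],[[0,0,14],[0.115,-0.042,0],0],[[0,0,19],[0.155,-0.057,0],0],[[0,0,24],[0.195,-0.071,0],0],[[0,0,29],[0.235,-0.086,0],0],[[0,0,32.3],[0.27,-0.1,0],0],[[0,0,32.3],[0.29,-0.106,0],0]]'
python3 - <<'E'
from h import *
o=env.observe(); print(o['tool_pos'],o['eef_rot'],o['ft_force'])
p,d,C=grab('wrist'); save('rest1',p); np.savez('rest1.npz',p=p,d=d,K=C[0],D=C[1],t=C[2],R=C[3])
E
```

```text
clock: 0.9
tool_pos: [0.4922, -0.3328, 0.2387]
eef_rot: [-3.14, 0.001, -0.1]
ft_force: [-0.1, -0.5, -0.8]
grip_width: 0.0856
[ 0.49217955 -0.332784    0.23869894] [-3.14044454e+00  5.20728894e-04 -1.00355526e-01] [-0.09520568 -0.51218619 -0.83850218]
```

View pics/rest1.png

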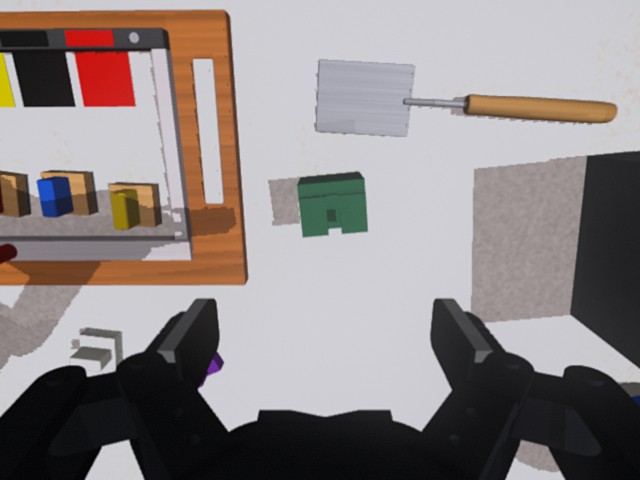

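Wrist view: the rest's shelf spans about (300–367, 178–236), with the notch mouth at (335,234) facing the robot and the upright on the far side.

Run:
```python
from h import *
z=np.load('rest1.npz'); p,d=z['p'],z['d']; C=(z['K'],z['D'],z['t'],z['R']); P=cloud(C,d)
hsv=cv2.cvtColor(p,cv2.COLOR_RGB2HSV)
g=cv2.inRange(hsv,(60,60,15),(95,255,255)); g[:165]=0;g[245:]=0;g[:,:290]=0;g[:,380:]=0
m=((g>0)&(abs(P[:,:,2]-.055)<.006)).astype(np.uint8)
print(m.sum(), np.percentile(P[:,:,2][m>0],[5,50,95]), (g>0).sum())
ys,xs=np.nonzero(m); uv=np.c_[xs,ys]
W=onplane(C,uv,.055)[:,:2]*1000
r=cv2.minAreaRect(W.astype(np.float32)); print(r); b=cv2.boxPoints(r); print(b.round(1).tolist())
print(proj(C,np.c_[b/1000,[.055]*4]).round(1).tolist())
# notch: non-shelf pixels within box
v,u=np.mgrid[195:240,300:368]
for yy in range(196,240,3): print(yy,''.join('#' if m[yy,x] else ('g' if g[yy,x] else '.') for x in range(296,372)))
```

```text
3077 [0.05048213 0.05372136 0.05519327] 3380
((495.300048828125, -339.9463806152344), (58.502281188964844, 47.54799270629883), 89.57710266113281)
[[471.29998779296875, -369.0], [518.9000244140625, -369.3999938964844], [519.2999877929688, -310.8999938964844], [471.70001220703125, -310.5]]
[[367.0, 230.5], [363.7, 178.3], [296.9, 184.6], [303.0, 236.3]]
196 ...#########################################################g########.......
199 ...###################################################################......
202 ...###################################################################......
205 ....##################################################################......
208 ....##################################################################......
211 .....##########################ggggggggggggg##########################......
214 .....##########################ggggggggggggg##########################......
217 .....##########################ggggggggggggg##################g########.....
220 ......##########################ggggggggggggg##########################.....
223 ......##########################ggggggggggggg#############g############.....
226 ......#######################g##ggggggggggggg##########################.....
229 .......#########################..............#########################.....
232 .......#########################..............#########.....................
235 .......###############......................................................
238 ............................................................................
```

Run:
```python
from h import *
z=np.load('rest1.npz'); p,d=z['p'],z['d']; C=(z['K'],z['D'],z['t'],z['R']); P=cloud(C,d)
hsv=cv2.cvtColor(p,cv2.COLOR_RGB2HSV)
g=cv2.inRange(hsv,(60,60,15),(95,255,255))
m=((g>0)&(abs(P[:,:,2]-.055)<.006))
L=[];Rr=[];nl=[];nr=[]
for y in range(188,230):
    x=np.nonzero(m[y,290:380])[0]+290
    L.append((x.min()-.5,y)); Rr.append((x.max()+.5,y))
for y in range(211,231):
    x=[k for k in range(318,350) if not m[y,k]]; nl.append((min(x)-.5,y)); nr.append((max(x)+.5,y))
Bt=[]
for x in list(range(306,324))+list(range(346,364)):
    ys=np.nonzero(m[195:245,x])[0]+195; Bt.append((x,ys.max()+.5))
top=[]
for x in range(329,339): 
    ys=[k for k in range(200,222) if not m[k,x]]; top.append((x,min(ys)-.5))
for n,A in zip(('L','R','nl','nr','bot','seatend'),(L,Rr,nl,nr,Bt,top)):
    w=onplane(C,A,.055)[:,:2]
    v=cv2.fitLine(w.astype(np.float32),cv2.DIST_HUBER,0,1e-4,1e-4).ravel(); print(n,v.round(4),np.degrees(np.arctan(v[1]/v[0])).round(1) )
```

```text
L [ 1.     -0.0088  0.4977 -0.3107] -0.5
R [ 1.     -0.0085  0.4918 -0.3691] -0.5
nl [ 0.9994 -0.0333  0.4865 -0.3339] -1.9
nr [ 0.9999  0.0171  0.4811 -0.3458] 1.0
bot [ 0.0122  0.9999  0.4716 -0.3383] 89.3
seatend [ 0.0484 -0.9988  0.4944 -0.3407] -87.2
```

```bash
python3 -m pendant '[[[0,0,0],[-0.003,-0.04,-0.013],0],[[0,0,0],[-0.006,-0.085,-0.026],0],[[0,0,0],[-0.01,-0.13,-0.04],0],[[0,0,0],[-0.013,-0.175,-0.053],0],[[0,0,0],[-0.016,-0.22,-0.066],0],[[0,0,0],[-0.02,-0.265,-0.08],0],[[0,0,0],[-0.022,-0.302,-0.09],0],[[0,0,0],[-0.022,-0.302,-0.09],0]]'
python3 - <<'E'
from h import *
p,d,C=grab('wrist'); save('board1',p); np.savez('board1.npz',p=p,d=d,K=C[0],D=C[1],t=C[2],R=C[3])
E
```

```text
clock: 1.75
tool_pos: [0.5, -0.0296, 0.3312]
eef_rot: [-3.141, -0.003, -0.096]
ft_force: [-0.4, -0.7, -0.0]
grip_width: 0.0854
```

View pics/board1.png

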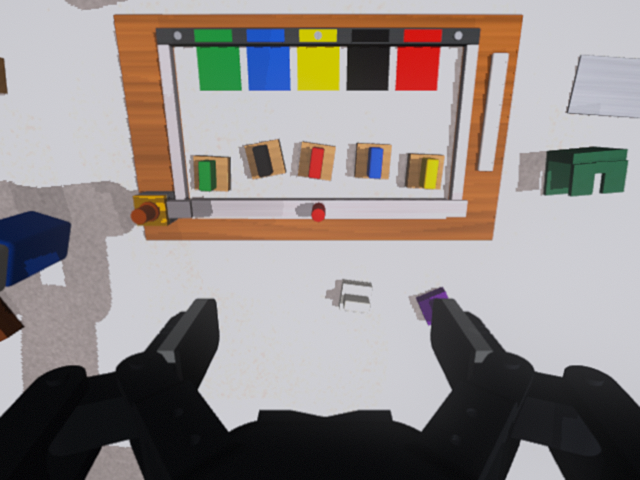

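Wrist view: the five fields sit at rows 45–90, the ribs are at (207,175), (263,160), (316,163), (376,163) and (431,173), the pin head is near (147,213), and the knob is at (318,212).

```bash
cat > m.py <<'E'
from h import *
def masks(p):
    h=cv2.cvtColor(p,cv2.COLOR_RGB2HSV)
    return dict(green=cv2.inRange(h,(45,120,30),(80,255,255)),blue=cv2.inRange(h,(100,130,50),(125,255,255)),
     yellow=cv2.inRange(h,(24,150,60),(33,255,255)),black=cv2.inRange(h,(0,0,0),(179,255,48)),
     red=cv2.inRange(h,(0,180,60),(4,255,255))|cv2.inRange(h,(174,180,60),(179,255,255)))
def blobs(m,amin):
    n,l,s,c=cv2.connectedComponentsWithStats(m); return [(l==i,s[i],c[i]) for i in range(1,n) if s[i][4]>=amin]
def load(f):
    z=np.load(f); return z['p'],z['d'],(z['K'],z['D'],z['t'],z['R'])
def rect(C,m,z):
    ys,xs=np.nonzero(m); W=onplane(C,np.c_[xs,ys],z)[:,:2]*1000
    return cv2.minAreaRect(W.astype(np.float32)),W.mean(0)
def ribs(p,d,C,z0=.058,tol=.006):
    P=cloud(C,d); out={}
    for n,m in masks(p).items():
        mm=((m>0)&(abs(P[:,:,2]-z0)<tol)).astype(np.uint8)*255
        for b,s,c in blobs(mm,60):
            (c0,wh,a),mean=rect(C,b,z0)
            bx=cv2.boxPoints((c0,wh,a)); e=[bx[1]-bx[0],bx[2]-bx[1]]; L=max(e,key=np.linalg.norm); L=L*np.sign(L[0])
            print(n,c.round(),'ctr',np.round(mean,1),np.round(c0,1),np.round(sorted(wh),1),'yaw',round(float(np.degrees(np.arctan2(L[1],L[0]))),1),'area',s[4])
E
python3 - <<'E'
from m import *
p,d,C=load('board1.npz')
pts=[]
for n,m in masks(p).items():
    m=m.copy(); m[:44]=0;m[100:]=0
    for b,s,c in blobs(m,800): 
        r,mean=rect(C,b,.018); print('field',n,s[:4],mean.round(1),np.round(r[0],1),np.round(r[1],1),round(r[2],1)); pts.append(r[0])
ribs(p,d,C)
P=cloud(C,d)
h=cv2.cvtColor(p,cv2.COLOR_RGB2HSV)
m=cv2.inRange(h,(5,190,60),(14,255,255)); m[:190]=0;m[235:]=0;m[:,:125]=0;m[:,170:]=0
Q=P[m>0]; print('pin z',np.percentile(Q[:,2],[5,50,95,99]).round(4)); T=Q[Q[:,2]>.074]; print(len(T),T.mean(0).round(4),np.median(T,0).round(4))
for y in range(186,232,3): print(y,''.join('#' if m[y,x] else '.' for x in range(125,170)), P[y,140:156:5,2].round(3))
E
```

```text
field green [197  46  44  44] [648.7  76.5] [648.6  76.5] [46.6 44.7] 84.3
field blue [247  46  43  44] [643.4  20.6] [643.1  20.7] [47.  44.7] 84.4
field yellow [297  46  42  44] [637.7 -35. ] [637.6 -34.8] [46.2 44.6] 84.4
field black [170  44 297  46] [640.  -77.5] [638.7 -35.2] [328.9  46.9] 84.4
field red [396  46  44  44] [ 627.1 -146.4] [ 626.8 -146.4] [46.1 44.6] 84.5
green [205. 176.] ctr [534.3 101.8] [534.4 101.5] [13.5 33. ] yaw -10.7 area 363
green [602. 174.] ctr [ 493.8 -339.7] [ 490.6 -336.2] [34.8 57.2] yaw 89.6 area 1057
blue [375. 162.] ctr [530.3 -88.1] [530.2 -88. ] [13.4 31.9] yaw -8.3 area 356
blue [ 30. 242.] ctr [477.9 322.4] [477.8 322.8] [40.1 70.3] yaw 14.6 area 496
yellow [431. 174.] ctr [ 512.3 -149.2] [ 512.1 -149.1] [12.9 32.4] yaw -8.2 area 341
red [316. 163.] ctr [536.6 -23. ] [536.5 -23. ] [12.4 31.7] yaw -13.9 area 328
pin z [0.0545 0.0778 0.0795 0.0798]
159 [0.5005 0.1743 0.0806] [0.5001 0.1754 0.0782]
186 ............................................. [0.017 0.017 0.017 0.017]
189 ............................................. [0.017 0.016 0.016 0.
[... 376 characters left out ...]
7 0.053]
207 .............................##.............. [0.07  0.067 0.059 0.056]
210 ..........#######..............#............. [0.08  0.074 0.064 0.056]
213 .......#############......................... [0.078 0.077 0.066 0.057]
216 .......##############........................ [0.079 0.077 0.07  0.056]
219 ........#############........................ [0.078 0.079 0.065 0.053]
222 ............#######.......................... [0.079 0.075 0.051 0.05 ]
225 ............................................. [0.05  0.05  0.051 0.05 ]
228 ............................................. [-0.     0.018  0.017  0.018]
231 ............................................. [-0.001  0.017  0.018  0.017]
```

```bash
python3 -m pendant '[[[0,0,0],[-0.003,-0.029,0.026],0],[[0,0,0],[-0.006,-0.058,0.053],0],[[0,0,0],[-0.009,-0.087,0.08],0],[[0,0,0],[-0.011,-0.116,0.106],0],[[0,0,0],[-0.014,-0.145,0.133],0],[[0,0,0],[-0.017,-0.174,0.16],0],[[0,0,0],[-0.02,-0.203,0.186],0],[[0,0,0],[-0.02,-0.203,0.186],0]]'
python3 - <<'E'
from h import *
p,d,C=grab('wrist'); save('pin1',p); np.savez('pin1.npz',p=p,d=d,K=C[0],D=C[1],t=C[2],R=C[3])
P=cloud(C,d); h=cv2.cvtColor(p,cv2.COLOR_RGB2HSV)
m=cv2.inRange(h,(5,170,60),(17,255,255))>0
T=m&(abs(P[:,:,2]-.079)<.004); n,l,s,c=cv2.connectedComponentsWithStats(T.astype(np.uint8)); print(s[1:],c[1:].round(1))
i=1+np.argmax(s[1:,4]); ys,xs=np.nonzero(l==i); W=onplane(C,np.c_[xs,ys],.079)[:,:2]; print('pin',cv2.minEnclosingCircle((W*1000).astype(np.float32)),W.mean(0))
o=env.observe(); print(o['tool_pos'],o['eef_rot'])
E
```

```text
clock: 2.6
tool_pos: [0.4971, 0.1716, 0.1375]
eef_rot: [3.139, 0.01, -0.1]
ft_force: [0.2, -1.0, -0.4]
grip_width: 0.085
[[301 243  31  30 734]] [[315.9 257.6]]
pin ((500.5278015136719, 176.13919067382812), 9.150925636291504) [0.5005593  0.17616146]
[0.49860839 0.17061178 0.13984406] [ 3.13912021  0.00610424 -0.1009926 ]
```

View pics/pin1.png

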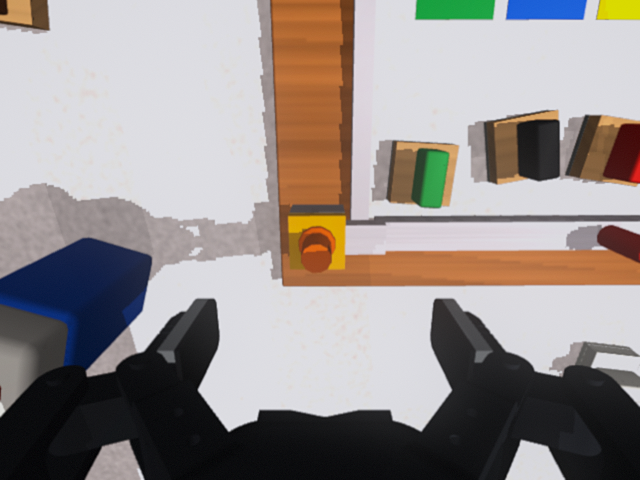

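Wrist view: the pin head's top is centred at (316,258) on the yellow lug. The black block (540,150) is clearly visible.

```bash
python3 -m pendant '[[[0,0,0],[0,0,0.02],0],[[0,0,0],[0,0,0.04],0],[[0,0,0],[0,0,0.04],0],[[0,0,0],[0,0,0.04],0],[[0,0,0],[0,0,0.04],0]]'
```

```text
clock: 3.15
tool_pos: [0.5018, 0.1707, 0.1051]
eef_rot: [-3.141, -0.003, -0.103]
ft_force: [0.8, 0.7, -0.2]
grip_width: 0.0853
```

```bash
python3 -m pendant '[[[0,0,0],[-0.002,-0.005,0],0],[[0,0,0],[-0.002,-0.005,0.02],0],[[0,0,0],[-0.002,-0.005,0.039],0],[[0,0,0],[-0.002,-0.005,0.039],0],[[0,0,0],[-0.002,-0.005,0.039],0.4],[[0,0,0],[-0.002,-0.005,0.039],0.7],[[0,0,0],[-0.002,-0.005,0.039],1],[[0,0,0],[-0.002,-0.005,0.039],1]]'
python3 -m pendant '[[[0,0,0],[0,0,0],1],[[0,0,0],[0,0,0],1],[[0,0,0],[0,0,0],1],[[0,0,0],[0,0,0],1],[[0,0,0],[0,0,0],1]]'
```

```text
clock: 3.95
tool_pos: [0.4996, 0.1766, 0.0653]
eef_rot: [-3.141, -0.002, -0.102]
ft_force: [0.3, 0.2, 0.3]
grip_width: 0.0282
clock: 4.45
tool_pos: [0.4996, 0.1765, 0.0652]
eef_rot: [-3.141, -0.001, -0.102]
ft_force: [-0.9, -0.4, 6.3]
grip_width: 0.0153
```

```bash
python3 -m pendant '[[[0,0,0],[0,0,-0.008],1],[[0,0,0],[0,0,-0.016],1],[[0,0,0],[0,0,-0.026],1],[[0,0,0],[0,0,-0.036],1],[[0,0,0],[0,0,-0.048],1],[[0,0,0],[0,0,-0.06],1],[[0,0,0],[0,0,-0.075],1],[[0,0,0],[0,0,-0.075],1]]'
python3 - <<'E'
from h import *
p,d,C=grab('wrist'); save('pin2',p[150:330,200:440]); np.savez('pin2.npz',p=p,d=d,K=C[0],D=C[1],t=C[2],R=C[3])
o=env.observe(); print(o['tool_pos'],o['eef_rot'],o['grip_width'])
E
```

```text
clock: 5.25
tool_pos: [0.5008, 0.1768, 0.1427]
eef_rot: [-3.14, -0.005, -0.102]
ft_force: [-0.0, -0.4, 0.4]
grip_width: 0.0151
[0.50008618 0.17664865 0.14125958] [-3.14057503 -0.00331527 -0.1019223 ] 0.015018610055649109
```

View pics/pin2.png

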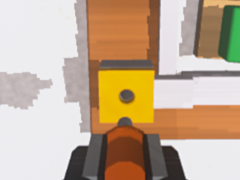

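```bash
python3 -m pendant '[[[0,0,0],[0.002,0.02,0],1],[[0,0,0],[0.004,0.06,0],1],[[0,0,0],[0.008,0.1,0],1],[[0,0,0],[0.011,0.14,0],1],[[0,0,0],[0.014,0.18,0],1],[[0,0,0],[0.017,0.22,0],1],[[0,0,0],[0.02,0.26,0],1],[[0,0,0],[0.02,0.26,0],1]]'
python3 -m pendant '[[[0,0,0],[0.002,0.02,0],1],[[0,0,0],[0.004,0.06,0],1],[[0,0,0],[0.008,0.1,0],1],[[0,0,0],[0.011,0.14,0],1],[[0,0,0],[0.014,0.18,0],1],[[0,0,0],[0.017,0.22,0],1],[[0,0,0],[0.018,0.255,0],1],[[0,0,0],[0.018,0.255,0],1]]'
python3 -m pendant '[[[0,0,0],[0,0,0.01],1],[[0,0,0],[0,0,0.02],1],[[0,0,0],[0,0,0.03],1],[[0,0,0],[0,0,0.03],1],[[0,0,0],[0,0,0.03],1]]'
python3 - <<'E'
from h import *
p,d,C=grab('wrist'); save('pin3',cv2.resize(p[180:320,240:420],None,fx=4,fy=4)); np.savez('pin3.npz',p=p,d=d,K=C[0],D=C[1],t=C[2],R=C[3])
o=env.observe(); print(o['tool_pos'],o['eef_rot'],o['grip_width'])
E
```

```text
clock: 6.1
tool_pos: [0.4919, -0.0879, 0.1389]
eef_rot: [3.14, 0.001, -0.107]
ft_force: [0.4, 0.6, 0.8]
grip_width: 0.0152
clock: 6.9
tool_pos: [0.484, -0.3426, 0.1389]
eef_rot: [3.141, 0.0, -0.105]
ft_force: [-1.0, -0.4, -0.3]
grip_width: 0.015
clock: 7.4
tool_pos: [0.4843, -0.3387, 0.1085]
eef_rot: [-3.141, 0.001, -0.101]
ft_force: [-0.1, 0.1, -0.2]
grip_width: 0.0149
[ 0.48455051 -0.3392636   0.10926045] [-3.14152792e+00  5.41687773e-05 -1.01226583e-01] 0.014780350084666712
```

View pics/pin3.png

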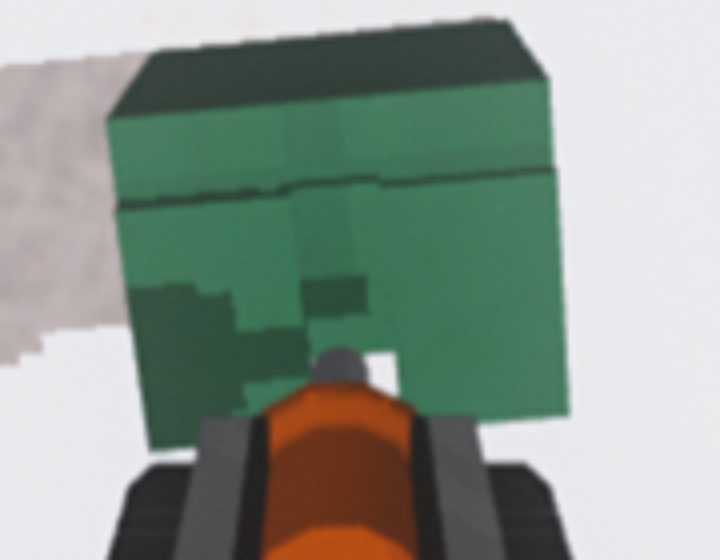

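The view shows the shank tip at about (325,272) full-frame, just over the notch, whose right edge is near (339,270). I'll work out the offset from these.

Run:
```python
from m import *
p,d,C=load('pin3.npz'); P=cloud(C,d)
m=(abs(P[:,:,2]-.055)<.005)
for y in range(200,292,3): print(y,''.join('#' if m[y,x] else ('s' if P[y,x,2]>.06 else '.') for x in range(262,386)))
L=[];Rr=[];N=[]
for y in range(235,270):
    x=np.nonzero(m[y,262:386])[0]+262; L.append((x.min()-.5,y)); Rr.append((x.max()+.5,y))
for n,A in (('L',L),('R',Rr)):
    w=onplane(C,A,.055)[:,:2]; v=cv2.fitLine(w.astype(np.float32),cv2.DIST_HUBER,0,1e-4,1e-4).ravel(); print(n,v.round(4))
g=lambda u,v,z:onplane(C,[[u,v]],z)[0].round(4)
t=np.array([.4846,-.3393,.1093])
print('tip expected px',proj(C,[t+[.0009,-.0004,-.0452],t+[.0009,-.0004,-.03]]).round(1), 'tip seen',g(325,273,.064))
```

```text
200 ........................................................................s..................................#.##.####........
203 ........................................................................#.#.##############.#########################........
206 ...........................................#########################.##########.##########################.#########........
209 ......#.#######################.#############.#######################.###############.###.##########################........
212 ....#############.########.########.################################################.###########.###########.#######........
215 .....##############.##################.#####################.########################################################.......
218 .....############.############################################################.#################s.#################.#.......
221 ......###.###.#########s###################################.#########################################################.......
224 ......#######.###############s################.#################
[... 2352 characters left out ...]
##########################....
281 .............######################s##########sssssssssssssssssssssssssssssssssss########################################...
284 .........s....###############ssssssssssssssssssssssssssssssssssssssssssssssssssssssssssssssssssss########################...
287 ..............##############ssssssssssssssssssssssssssssssssssssssssssssssssssssssssssssssssssssss.........................s
290 ...............#############ssssssssssssssssssssssssssssssssssssssssssssssssssssssssssssssssssssss..........................
L [ 1.     -0.0052  0.4957 -0.3101]
R [ 1.      0.0018  0.4909 -0.3698]
tip expected px [[326.5 270.8]
 [326.7 282.8]] tip seen [ 0.4843 -0.3388  0.064 ]
```

```bash
python3 -m pendant '[[[0,0,0],[0.001,0.001,0],1],[[0,0,0],[0.001,0.001,0.006],1],[[0,0,0],[0.001,0.001,0.012],1],[[0,0,0],[0.001,0.001,0.018],1],[[0,0,0],[0.001,0.001,0.024],1],[[0,0,0],[0.001,0.001,0.03],1],[[0,0,0],[0.001,0.001,0.036],1],[[0,0,0],[0.001,0.001,0.036],1]]'
python3 -m pendant '[[[0,0,0],[0,0,0.001],1],[[0,0,0],[0,0,0.002],1],[[0,0,0],[0,0,0.003],1],[[0,0,0],[0,0,0.003],1]]'
```

```text
clock: 8.25
tool_pos: [0.4846, -0.3403, 0.0719]
eef_rot: [-3.14, 0.002, -0.102]
ft_force: [0.4, -1.0, -1.1]
grip_width: 0.0153
clock: 8.65
tool_pos: [0.4854, -0.3409, 0.0704]
eef_rot: [3.141, -0.0, -0.102]
ft_force: [-0.1, 0.1, -0.4]
grip_width: 0.0153
```

```bash
python3 -m pendant '[[[0,0,0],[0,0,0.001],1],[[0,0,0],[0,0,0.0015],1],[[0,0,0],[0,0,0.0015],1],[[0,0,0],[0,0,0.0015],1]]'
```

```text
clock: 9.05
tool_pos: [0.4854, -0.341, 0.0693]
eef_rot: [3.141, -0.0, -0.102]
ft_force: [-2.0, 0.8, 3.3]
grip_width: 0.0152
```

```bash
python3 -m pendant '[[[0,0,0],[0,0,0],0.7],[[0,0,0],[0,0,0],0.5],[[0,0,0],[0,0,0],0.3],[[0,0,0],[0,0,0],0.3],[[0,0,0],[0,0,-0.03],0.3],[[0,0,0],[0,0,-0.06],0.3],[[0,0,0],[0,0,-0.09],0.1],[[0,0,0],[0,0,-0.09],0]]'
python3 - <<'E'
from m import *
p,d,C=grab('wrist'); save('pin4',p[150:400,200:460]); np.savez('pin4.npz',p=p,d=d,K=C[0],D=C[1],t=C[2],R=C[3])
o=env.observe(); print(o['tool_pos'],o['eef_rot'],o['grip_width'])
P=cloud(C,d); h=cv2.cvtColor(p,cv2.COLOR_RGB2HSV)
m=cv2.inRange(h,(5,170,60),(17,255,255))>0
print(np.percentile(P[m][:,2],[5,50,90,97]))
T=m&(abs(P[:,:,2]-.083)<.004); n,l,s,c=cv2.connectedComponentsWithStats(T.astype(np.uint8)); print(s[1:],c[1:].round(1))
i=1+np.argmax(s[1:,4]); ys,xs=np.nonzero(l==i); W=onplane(C,np.c_[xs,ys],.083)[:,:2]; print('pin top',cv2.minEnclosingCircle((W*1000).astype(np.float32)),W.mean(0))
E
```

```text
clock: 9.85
tool_pos: [0.4877, -0.343, 0.1646]
eef_rot: [3.136, -0.008, -0.102]
ft_force: [0.6, -1.0, 0.4]
grip_width: 0.0848
[ 0.48664452 -0.34208059  0.16192435] [ 3.13816666 -0.00468361 -0.10192404] 0.08524475610535476
[0.01597856 0.01721923 0.01837021 0.08163751]
[[308 240  27  26 552]] [[321.1 252.5]]
pin top ((486.8301086425781, -341.15936279296875), 8.708560943603516) [ 0.48681773 -0.34102143]
```

View pics/pin4.png

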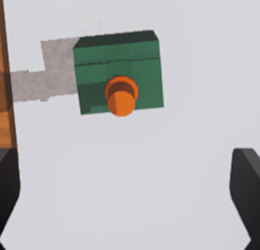

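The pin hangs at about (-2, -1) mm in the rest frame, upright and released. Next I'll look over the board again for the blocks.

```bash
python3 -m pendant '[[[0,0,0],[-0.001,-0.02,-0.02],0],[[0,0,0],[-0.004,-0.06,-0.05],0],[[0,0,0],[-0.006,-0.102,-0.075],0],[[0,0,0],[-0.009,-0.145,-0.1],0],[[0,0,0],[-0.012,-0.19,-0.125],0],[[0,0,0],[-0.014,-0.235,-0.15],0],[[0,0,-0.2],[-0.017,-0.28,-0.168],0],[[0,0,-0.2],[-0.018,-0.312,-0.168],0]]'
cat >> m.py <<'E'
YAW=-0.0976; O=np.array([.5742,-.0288])
BX=np.array([np.cos(YAW),np.sin(YAW)]); BY=np.array([-BX[1],BX[0]])
def tob(w): 
    q=np.asarray(w)-O*1000; return np.array([q@BX,q@BY])
def look(f,show=False):
    p,d,C=grab('wrist'); np.savez(f+'.npz',p=p,d=d,K=C[0],D=C[1],t=C[2],R=C[3])
    if show: save(f,p)
    return p,d,C
def ribs2(p,d,C,z0=.058):
    P=cloud(C,d)*1000; B=P[:,:,:2]-O*1000; bx=B@BX; by=B@BY
    h=cv2.cvtColor(p,cv2.COLOR_RGB2HSV)
    top=(abs(P[:,:,2]-z0*1000)<6)&(abs(by)<160)&(bx>-83)&(bx<88)
    for b,s,c in blobs(top.astype(np.uint8)*255,100):
        (c0,wh,a),mean=rect(C,b,z0); x=cv2.boxPoints((c0,wh,a)); e=[x[1]-x[0],x[2]-x[1]]; L=max(e,key=np.linalg.norm); L=L*np.sign(L[0])
        col=np.median(h[b],0); n=min(masks(p).items(),key=lambda k:-(k[1][b]>0).sum())[0]
        print(n,c.round(),'board',tob(c0).round(1),tob(mean).round(1),np.round(sorted(wh),1),'yaw rel',round(float(np.degrees(np.arctan2(L[1],L[0])-YAW)),1))
def tool():
    o=env.observe(); t=np.array(o['tool_pos']); print('tool board',tob(t[:2]*1000).round(1),'z',round(t[2]*1000,1),'yaw rel',round(float(np.degrees(o['eef_rot'][2]-YAW)),2),'f',np.round(o['ft_force'],1),'w',round(o['grip_width']*1000,1))
E
python3 - <<'E'
from m import *
p,d,C=look('b2'); ribs2(p,d,C); tool()
P=cloud(C,d)*1000; h=cv2.cvtColor(p,cv2.COLOR_RGB2HSV)
B=P[:,:,:2]-O*1000; bx=B@BX; by=B@BY
k=(P[:,:,2]>64)&(abs(by)<30)&(abs(bx+95)<40); print('knob',bx[k].mean(),by[k].mean(),k.sum())
E
```

```text
clock: 10.7
tool_pos: [0.4996, -0.0264, 0.329]
eef_rot: [-3.142, -0.004, -0.097]
ft_force: [1.1, -0.5, 0.4]
grip_width: 0.0854
black [264. 161.] board [-36.5  62. ] [-36.3  62. ] [14.2 33.8] yaw rel 10.5
red [318. 163.] board [-38.7   2.2] [-38.5   2.2] [13.7 33.9] yaw rel -8.3
blue [378. 163.] board [-38.5 -63.6] [-38.5 -63.5] [14.2 33.7] yaw rel -2.7
yellow [434. 174.] board [ -50.4 -125.2] [ -50.5 -125.3] [14.9 34. ] yaw rel -2.0
green [207. 176.] board [-53.  126.3] [-52.6 126. ] [14.4 34.1] yaw rel -5.0
tool board [-75.1  -1.4] z 327.5 yaw rel 0.25 f [-0.4  2.8 -0.6] w 85.3
knob -60.480876341042055 0.9469723849844093 18058
```

```bash
python3 -m pendant '[[[0,0,0],[0.004,-0.02,0.035],0.55],[[0,0,0],[0.008,-0.04,0.07],0.55],[[0,0,0],[0.011,-0.062,0.11],0.55],[[0,0,0],[0.015,-0.085,0.15],0.55],[[0,0,0],[0.019,-0.107,0.19],0.55],[[0,0,0],[0.022,-0.127,0.228],0.55],[[0,0,0],[0.022,-0.127,0.228],0.55],[[0,0,0],[0.022,-0.127,0.228],0.55]]'
python3 -c "
from m import *
tool()"
```

```text
clock: 11.55
tool_pos: [0.5321, 0.0954, 0.0969]
eef_rot: [3.141, 0.004, -0.098]
ft_force: [0.8, -0.2, 0.2]
grip_width: 0.0384
tool board [-54.  119.5] z 96.9 yaw rel -0.0 f [ 0.8 -0.2  0.2] w 38.4
```

```bash
python3 -m pendant '[[[0,0,0],[0,0,0],0.55],[[0,0,0],[0,0,0],0.55],[[0,0,0],[0,0,0],0.55]]' | head -2; python3 -c "
from m import *
tool()"
```

```text
clock: 11.85
tool_pos: [0.5347, 0.095, 0.1009]
tool board [-51.3 119.3] z 100.9 yaw rel -0.1 f [-0.1 -0.5 -0.1] w 38.3
```

```bash
python3 -m pendant '[[[0,0,0],[-0.001,-0.007,0],0.55],[[0,0,0],[-0.001,-0.007,0.028],0.55],[[0,0,0],[-0.001,-0.007,0.054],0.55],[[0,0,0],[-0.001,-0.007,0.056],0.55],[[0,0,0],[-0.001,-0.007,0.056],0.55],[[0,0,0],[-0.001,-0.007,0.056],0.75],[[0,0,0],[-0.001,-0.007,0.056],1],[[0,0,0],[-0.001,-0.007,0.056],1]]'
python3 -m pendant '[[[0,0,0],[0,0,0],1],[[0,0,0],[0,0,0],1],[[0,0,0],[0,0,0],1]]'; python3 -c "
from m import *
tool()"
```

```text
clock: 12.65
tool_pos: [0.5342, 0.1027, 0.0442]
eef_rot: [-3.141, -0.002, -0.098]
ft_force: [0.9, 0.2, 3.9]
grip_width: 0.0127
clock: 12.95
tool_pos: [0.5342, 0.1027, 0.0443]
eef_rot: [-3.141, -0.002, -0.099]
ft_force: [-1.6, 0.2, 5.9]
grip_width: 0.0129
tool board [-52.6 127. ] z 44.3 yaw rel -0.05 f [-1.6  0.2  5.9] w 12.9
```

```bash
python3 -m pendant '[[[0,0,0],[0.015,0.003,-0.0005],1],[[0,0,0],[0.035,0.006,-0.0005],1],[[0,0,0],[0.055,0.009,-0.0005],1],[[0,0,0],[0.075,0.012,-0.0005],1],[[0,0,0],[0.095,0.015,-0.0005],1],[[0,0,0],[0.112,0.015,-0.0005],1],[[0,0,0],[0.112,0.015,-0.0005],1],[[0,0,0],[0.112,0.015,-0.0005],1]]'; python3 -m pendant '[[[0,0,0],[0.002,0,0],1],[[0,0,0],[0.004,0,0],1],[[0,0,0],[0.004,0,0],1],[[0,0,0],[0.004,0,0],1]]';python3 -c "
from m import *
tool()"
```

```text
clock: 13.75
tool_pos: [0.6441, 0.0766, 0.0443]
eef_rot: [-3.142, -0.002, -0.099]
ft_force: [1.0, -0.0, 4.6]
grip_width: 0.0126
clock: 14.15
tool_pos: [0.6465, 0.0766, 0.0443]
eef_rot: [-3.142, -0.0, -0.098]
ft_force: [-0.9, -0.3, 6.0]
grip_width: 0.0125
tool board [ 61.7 112. ] z 44.3 yaw rel -0.03 f [-0.9 -0.3  6. ] w 12.5
```

```bash
python3 -m pendant '[[[0,0,0],[0.001,0,0],1],[[0,0,0],[0.002,0,0],1],[[0,0,0],[0.003,0,0],1],[[0,0,0],[0.003,0,0],1],[[0,0,0],[0.003,0,0],1]]';python3 -c "
from m import *
tool()"
```

```text
clock: 14.65
tool_pos: [0.6493, 0.0764, 0.0443]
eef_rot: [-3.141, 0.0, -0.098]
ft_force: [-2.1, 0.2, 6.5]
grip_width: 0.0128
tool board [ 64.5 112.1] z 44.3 yaw rel -0.02 f [-2.1  0.2  6.5] w 12.8
```

```bash
python3 -m pendant '[[[0,0,0],[0,0,0],0.8],[[0,0,0],[0,0,0],0.55],[[0,0,0],[0,0,0],0.55],[[0,0,0],[0,0,-0.02],0.55],[[0,0,0],[0,0,-0.056],0.55],[[0,0,0],[0,0,-0.056],0.55],[[0,0,0],[0,0,-0.056],0.55]]' |head -2
python3 -m pendant '[[[0,0,0],[-0.02,0.035,0],0.55],[[0,0,0],[-0.042,0.072,0],0.55],[[0,0,0],[-0.064,0.109,0],0.55],[[0,0,0],[-0.086,0.147,0],0.55],[[0,0,0],[-0.103,0.175,0],0.55],[[0,0,0],[-0.103,0.175,0],0.55],[[0,0,0],[-0.103,0.175,0],0.55],[[0,0,0],[-0.103,0.175,0],0.55]]' |head -2
python3 - <<'E'
from m import *
tool()
p,d,C=look('b3'); ribs2(p,d,C)
E
```

```text
clock: 15.35
tool_pos: [0.6506, 0.0761, 0.1003]
clock: 16.15
tool_pos: [0.5303, -0.0874, 0.0984]
tool board [-38.  -62.6] z 98.4 yaw rel -0.02 f [-0.  -0.3 -0.2] w 38.6
black [ 88. 269.] board [-34.8  59.4] [-34.2  59.9] [17.2 33.5] yaw rel 11.0
red [203. 274.] board [-37.1   0.7] [-36.8   0.7] [14.8 35. ] yaw rel -8.3
blue [328. 273.] board [-37.  -64.2] [-36.6 -64.2] [13.8 34.6] yaw rel -2.7
yellow [470. 308.] board [ -57.2 -139.9] [ -56.8 -140.1] [15.5 35.2] yaw rel 0.3
```

```bash
python3 -m pendant '[[[0,0,0],[0,0.001,0.025],0.55],[[0,0,0],[0,0.001,0.05],0.55],[[0,0,0],[0,0.001,0.053],0.55],[[0,0,0],[0,0.001,0.053],0.55],[[0,0,0],[0,0.001,0.053],0.75],[[0,0,0],[0,0.001,0.053],1],[[0,0,0],[0,0.001,0.053],1],[[0,0,0],[0,0.001,0.053],1]]' |tail -1
python3 -m pendant '[[[0,0,0],[0,0,0],1],[[0,0,0],[0,0,0],1],[[0,0,0],[0.025,0,0],1],[[0,0,0],[0.053,0,0],1],[[0,0,0],[0.053,0,0],1],[[0,0,0],[0.053,0,0],1]]' | tail -2; python3 -c "
from m import *
tool()"
```

```text
grip_width: 0.0125
ft_force: [2.5, -1.2, 5.3]
grip_width: 0.0125
tool board [ 17.3 -64.7] z 48.1 yaw rel -0.05 f [ 2.5 -1.2  5.3] w 12.5
```

```bash
python3 -m pendant '[[[0,0,0],[0,-0.02,0],1],[[0,0,0],[0,-0.05,0],1],[[0,0,0],[0,-0.08,0],1],[[0,0,0],[0,-0.105,0],1],[[0,0,0],[0,-0.12,0],1],[[0,0,0],[0,-0.12,0],1],[[0,0,0],[0,-0.12,0],1],[[0,0,0],[0,-0.12,0],1]]' | tail -2; python3 -c "
from m import *
tool()"
```

```text
ft_force: [0.1, 2.5, 6.9]
grip_width: 0.0125
tool board [16.  56.5] z 48.1 yaw rel -0.03 f [0.1 2.5 6.9] w 12.5
```

```bash
python3 -m pendant '[[[0,0,0],[0.015,0,0],1],[[0,0,0],[0.03,0,0],1],[[0,0,0],[0.042,0,0],1],[[0,0,0],[0.045,0,0],1],[[0,0,0],[0.047,0,0],1],[[0,0,0],[0.049,0,0],1],[[0,0,0],[0.049,0,0],1],[[0,0,0],[0.049,0,0],1]]' | tail -2; python3 -c "
from m import *
tool()"
```

```text
ft_force: [-1.4, -0.1, 7.1]
grip_width: 0.0125
tool board [64.8 55.6] z 48.1 yaw rel -0.05 f [-1.4 -0.1  7.1] w 12.5
```

```bash
python3 -m pendant '[[[0,0,0],[0,0,0],0.8],[[0,0,0],[0,0,0],0.55],[[0,0,0],[0,0,0],0.55],[[0,0,0],[0,0,-0.02],0.55],[[0,0,0],[0,0,-0.054],0.55],[[0,0,0],[0,0,-0.054],0.55]]' |head -2
python3 -m pendant '[[[0,0,0],[-0.03,-0.001,0],0.55],[[0,0,0],[-0.065,-0.002,0],0.55],[[0,0,0],[-0.101,-0.005,0],0.55],[[0,0,0],[-0.101,-0.005,0],0.55],[[0,0,0],[-0.101,-0.005,0],0.55],[[0,0,0],[-0.101,-0.005,0],0.55]]' |head -2
python3 - <<'E'
from m import *
tool()
p,d,C=look('b4'); ribs2(p,d,C)
E
```

```text
clock: 19.8
tool_pos: [0.6467, 0.0201, 0.1054]
clock: 20.4
tool_pos: [0.5447, 0.0351, 0.1007]
tool board [-35.6  60.7] z 100.7 yaw rel -0.06 f [ 0.5 -0.7  0.6] w 38.7
green [211.  67.] board [ 63.4 110.9] [ 64.  111.1] [14.8 33.7] yaw rel 0.1
blue [336.  70.] board [62.3 55.6] [62.7 55.7] [13.4 33.4] yaw rel -0.3
black [321. 273.] board [-35.   62.5] [-34.7  62.6] [13.9 34.6] yaw rel 10.8
red [434. 276.] board [-37.2   3.7] [-36.8   3.5] [15.1 34.5] yaw rel -8.1
```

```bash
python3 -m pendant '[[[0,0,0],[0,-0.001,0.025],0.55],[[0,0,0],[0,-0.001,0.05],0.55],[[0,0,0],[0,-0.001,0.054],0.55],[[0,0,0],[0,-0.001,0.054],0.55],[[0,0,0],[0,-0.001,0.054],0.75],[[0,0,0],[0,-0.001,0.054],1],[[0,0,0],[0,-0.001,0.054],1],[[0,0,0],[0,-0.001,0.054],1]]' |tail -1
python3 -m pendant '[[[0,0,0],[0,0,0],1],[[0,0,0],[0,0,0],1],[[0,0,0],[0.025,0,0],1],[[0,0,0],[0.052,0,0],1],[[0,0,0],[0.052,0,0],1],[[0,0,0],[0.052,0,0],1]]' | tail -2
python3 -m pendant '[[[0,0,0],[0,0.02,0],1],[[0,0,0],[0,0.05,0],1],[[0,0,0],[0,0.08,0],1],[[0,0,0],[0,0.1,0],1],[[0,0,0],[0,0.117,0],1],[[0,0,0],[0,0.117,0],1],[[0,0,0],[0,0.117,0],1],[[0,0,0],[0,0.117,0],1]]' | tail -2; python3 -c "
from m import *
tool()"
```

```text
grip_width: 0.0127
ft_force: [1.9, -1.1, 6.2]
grip_width: 0.0122
ft_force: [-0.3, -2.0, 6.3]
grip_width: 0.0126
tool board [ 16.  -56.2] z 48.2 yaw rel -0.06 f [-0.3 -2.   6.3] w 12.6
```

```bash
python3 -m pendant '[[[0,0,0],[0.015,0,0],1],[[0,0,0],[0.03,0,0],1],[[0,0,0],[0.042,0,0],1],[[0,0,0],[0.045,0,0],1],[[0,0,0],[0.047,0,0],1],[[0,0,0],[0.049,0,0],1],[[0,0,0],[0.049,0,0],1],[[0,0,0],[0.049,0,0],1]]' | tail -2; python3 -c "
from m import *
tool()"
python3 -m pendant '[[[0,0,0],[0,0,0],0.8],[[0,0,0],[0,0,0],0.55],[[0,0,0],[0,0,0],0.55],[[0,0,0],[0,0,-0.02],0.55],[[0,0,0],[0,0,-0.054],0.55],[[0,0,0],[0,0,-0.054],0.55]]' |head -2
python3 -m pendant '[[[0,0,0],[-0.03,-0.017,0],0.55],[[0,0,0],[-0.065,-0.037,0],0.55],[[0,0,0],[-0.102,-0.059,0],0.55],[[0,0,0],[-0.102,-0.059,0],0.55],[[0,0,0],[-0.102,-0.059,0],0.55],[[0,0,0],[-0.102,-0.059,0],0.55]]' |head -2
python3 - <<'E'
from m import *
tool()
p,d,C=look('b5'); ribs2(p,d,C)
E
```

```text
ft_force: [-1.7, -0.4, 8.4]
grip_width: 0.0124
tool board [ 64.6 -55.3] z 48.2 yaw rel -0.04 f [-1.7 -0.4  8.4] w 12.4
clock: 24.05
tool_pos: [0.6356, -0.0908, 0.1053]
clock: 24.65
tool_pos: [0.5379, -0.0218, 0.1006]
tool board [-36.8   3.4] z 100.6 yaw rel -0.06 f [-0.  -1.5 -0.6] w 38.5
green [86. 65.] board [ 63.5 109.3] [ 63.9 109.8] [16.9 33.3] yaw rel 0.2
blue [210.  67.] board [62.2 54.5] [62.8 54.6] [14.8 33.7] yaw rel 0.1
black [453.  67.] board [ 62.4 -53.8] [ 62.9 -53.8] [14.9 33.6] yaw rel 0.0
red [327. 274.] board [-37.1   2.2] [-36.8   2.2] [13.9 34.7] yaw rel -8.3
yellow [587. 307.] board [ -56.8 -138.3] [ -56.5 -138.6] [17.2 34.4] yaw rel -0.1
```

```bash
python3 -m pendant '[[[0,0,0],[0,0.001,0.025],0.55],[[0,0,0],[0,0.001,0.05],0.55],[[0,0,0],[0,0.001,0.054],0.55],[[0,0,0],[0,0.001,0.054],0.55],[[0,0,0],[0,0.001,0.054],0.75],[[0,0,0],[0,0.001,0.054],1],[[0,0,0],[0,0.001,0.054],1],[[0,0,0],[0,0.001,0.054],1]]' |tail -1
python3 -m pendant '[[[0,0,0],[0,0,0],1],[[0,0,0],[0,0,0],1],[[0,0,0],[0.025,0,0],1],[[0,0,0],[0.053,0,0],1],[[0,0,0],[0.053,0,0],1],[[0,0,0],[0.053,0,0],1]]' | tail -2
python3 -m pendant '[[[0,0,0],[0,0.02,0],1],[[0,0,0],[0,0.05,0],1],[[0,0,0],[0,0.08,0],1],[[0,0,0],[0,0.1,0],1],[[0,0,0],[0,0.114,0],1],[[0,0,0],[0,0.114,0],1],[[0,0,0],[0,0.114,0],1],[[0,0,0],[0,0.114,0],1]]' | tail -2; python3 -c "
from m import *
tool()"
```

```text
grip_width: 0.0125
ft_force: [1.1, 0.2, 6.4]
grip_width: 0.0126
ft_force: [-1.3, -1.6, 6.6]
grip_width: 0.0127
tool board [  15.9 -112.2] z 48.2 yaw rel -0.06 f [-1.3 -1.6  6.6] w 12.7
```

```bash
python3 -m pendant '[[[0,0,0],[0.015,0,0],1],[[0,0,0],[0.03,0,0],1],[[0,0,0],[0.042,0,0],1],[[0,0,0],[0.045,0,0],1],[[0,0,0],[0.047,0,0],1],[[0,0,0],[0.049,0,0],1],[[0,0,0],[0.049,0,0],1],[[0,0,0],[0.049,0,0],1]]' | tail -2; python3 -c "
from m import *
tool()"
python3 -m pendant '[[[0,0,0],[0,0,0],0.8],[[0,0,0],[0,0,0],0.55],[[0,0,0],[0,0,0],0.55],[[0,0,0],[0,0,-0.02],0.55],[[0,0,0],[0,0,-0.054],0.55],[[0,0,0],[0,0,-0.054],0.55]]' |head -2
python3 -m pendant '[[[0,0,0],[-0.04,0.009,0],0.55],[[0,0,0],[-0.08,0.018,0],0.55],[[0,0,0],[-0.121,0.027,0],0.55],[[0,0,0],[-0.121,0.027,0],0.55],[[0,0,0],[-0.121,0.027,0],0.55],[[0,0,0],[-0.121,0.027,0],0.55]]' |head -2
python3 - <<'E'
from m import *
tool()
p,d,C=look('b6'); ribs2(p,d,C)
E
```

```text
ft_force: [-0.5, 1.1, 8.4]
grip_width: 0.0125
tool board [  64.6 -111.4] z 48.2 yaw rel -0.04 f [-0.5  1.1  8.4] w 12.5
clock: 28.3
tool_pos: [0.6301, -0.1468, 0.1054]
clock: 28.9
tool_pos: [0.505, -0.161, 0.1006]
tool board [ -56.  -138.3] z 100.6 yaw rel -0.04 f [ 0.3 -0.  -0.3] w 38.5
black [138.  31.] board [ 57.8 -57.4] [ 58.3 -57.1] [15.8 25. ] yaw rel 0.0
red [264.  32.] board [  57.1 -111.9] [  57.5 -111.8] [14.2 25.8] yaw rel 0.0
yellow [332. 277.] board [ -57.5 -141.9] [ -57.3 -141.8] [13.4 34.7] yaw rel -0.2
```

```bash
python3 -m pendant '[[[0,0,0],[0,0.003,0.025],0.55],[[0,0,0],[0,0.003,0.05],0.55],[[0,0,0],[0,0.003,0.054],0.55],[[0,0,0],[0,0.003,0.054],0.55],[[0,0,0],[0,0.003,0.054],0.75],[[0,0,0],[0,0.003,0.054],1],[[0,0,0],[0,0.003,0.054],1],[[0,0,0],[0,0.003,0.054],1]]' |tail -1
python3 -m pendant '[[[0,0,0],[0,0,0],1],[[0,0,0],[0,0,0],1],[[0,0,0],[0.02,0,0],1],[[0,0,0],[0.045,0,0],1],[[0,0,0],[0.072,0,0],1],[[0,0,0],[0.072,0,0],1],[[0,0,0],[0.072,0,0],1]]' | tail -2; python3 -c "
from m import *
tool()"
python3 -m pendant '[[[0,0,0],[0,-0.02,0],1],[[0,0,0],[0,-0.05,0],1],[[0,0,0],[0,-0.08,0],1],[[0,0,0],[0,-0.11,0],1],[[0,0,0],[0,-0.13,0],1],[[0,0,0],[0,-0.141,0],1],[[0,0,0],[0,-0.141,0],1],[[0,0,0],[0,-0.141,0],1]]' | tail -2; python3 -c "
from m import *
tool()"
```

```text
grip_width: 0.0126
ft_force: [1.8, -0.4, 5.9]
grip_width: 0.0125
tool board [  17.2 -141.8] z 48.1 yaw rel -0.03 f [ 1.8 -0.4  5.9] w 12.5
ft_force: [0.4, 1.8, 7.3]
grip_width: 0.0121
tool board [15.9  0.6] z 48.1 yaw rel -0.01 f [0.4 1.8 7.3] w 12.1
```

```bash
python3 -m pendant '[[[0,0,0],[0.015,0,0],1],[[0,0,0],[0.03,0,0],1],[[0,0,0],[0.042,0,0],1],[[0,0,0],[0.045,0,0],1],[[0,0,0],[0.047,0,0],1],[[0,0,0],[0.049,0,0],1],[[0,0,0],[0.049,0,0],1],[[0,0,0],[0.049,0,0],1]]' | tail -2; python3 -c "
from m import *
tool()"
python3 -m pendant '[[[0,0,0],[0,0,0],0.8],[[0,0,0],[0,0,0],0.55],[[0,0,0],[0,0,0],0.55],[[0,0,0],[0,0,-0.02],0.55],[[0,0,0],[0,0,-0.054],0.55],[[0,0,0],[0,0,-0.054],0.55]]' |head -2
python3 -m pendant '[[[0,0,0],[-0.03,0,-0.035],0.55],[[0,0,0],[-0.06,0,-0.07],0.55],[[0,0,0],[-0.09,0,-0.105],0.55],[[0,0,0],[-0.12,0,-0.14],0.55],[[0,0,0],[-0.14,0,-0.175],0.55],[[0,0,0],[-0.159,0,-0.2],0.55],[[0,0,0],[-0.159,0,-0.2],0.55],[[0,0,0],[-0.159,0,-0.2],0.55]]' |head -2
python3 -m pendant '[[[0,0,0],[0,0,0],0.55],[[0,0,0],[0,0,0],0.55],[[0,0,0],[0,0,0],0.55]]' |head -1
python3 - <<'E'
from m import *
tool()
p,d,C=look('b7',True); ribs2(p,d,C)
for n,m in masks(p).items():
    m=m.copy(); m[100:]=0
    for b,s,c in blobs(m,300): 
        r,mean=rect(C,b,.018); print('field px',n,s, tob(mean).round(1))
P=cloud(C,d)*1000; B=P[:,:,:2]-O*1000; bx=B@BX; by=B@BY
h=cv2.cvtColor(p,cv2.COLOR_RGB2HSV); k=(P[:,:,2]>68)&(P[:,:,2]<76)&(abs(by)<15)&(bx>-115)&(bx<-70)&(h[:,:,1]>150); ys,xs=np.nonzero(k); print('knob',k.sum(), tob(onplane(C,np.c_[xs,ys],.073)[:,:2].mean(0)*1000) if k.sum() else None)
E
```

```text
ft_force: [-1.1, 0.4, 6.9]
grip_width: 0.0122
tool board [64.6 -0.6] z 48.1 yaw rel -0.05 f [-1.1  0.4  6.9] w 12.2
clock: 32.65
tool_pos: [0.6411, -0.0359, 0.1054]
clock: 33.45
tool_pos: [0.4798, -0.0197, 0.3]
clock: 33.75
tool board [-94.9  -0.2] z 298.6 yaw rel -0.05 f [ 0.5 -0.3  0.8] w 38.2
green [203.  29.] board [ 63.2 111.1] [ 63.5 111.3] [15.1 33.8] yaw rel 0.2
blue [264.  30.] board [62.2 55.1] [62.3 55.2] [14.4 33.8] yaw rel 0.0
black [384.  30.] board [ 62.  -54.6] [ 62.3 -54.6] [14.3 33.8] yaw rel -0.3
red [444.  32.] board [  61.1 -110.2] [  61.2 -110.2] [14.9 33.8] yaw rel 0.0
yellow [325.  33.] board [60.  -0.5] [60.1 -0.5] [13.1 33. ] yaw rel -0.1
field px green [ 187    0   43   53 1168] [ 79.5 119.4]
field px green [195  14  45  50 314] [ 54.3 100.4]
field px blue [245   0  43   9 380] [94.8 58. ]
field px blue [256  10  19  44 697] [70.5 60.3]
field px yellow [301  12  48  52 929] [67.9 -0.3]
field px black [362   0  42   8 330] [ 95.1 -57.8]
field px black [ 271    9  170   54 1373] [ 74.3 -45.7]
field px red [420   0  42   8 335] [  95.  -115.8]
field px red [431  11  24  44 734] [  69.4 -120.1]
knob 177 [-93.48818622  -0.10304139]
```

View pics/b7.png

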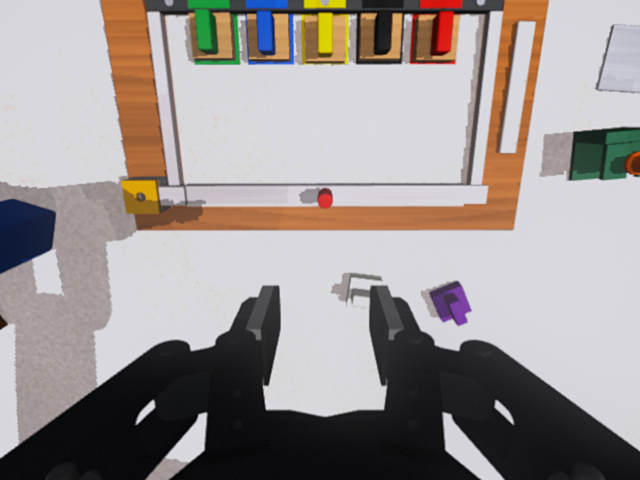

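The view shows all five blocks square in their own fields at rows 12–60, the knob at (325,198), and the pin still in the rest at the right edge. Now the knob.

```bash
python3 -m pendant '[[[0,0,0],[0.001,0,0.04],0.55],[[0,0,0],[0.001,0,0.085],0.55],[[0,0,0],[0.001,0,0.13],0.55],[[0,0,0],[0.001,0,0.175],0.55],[[0,0,0],[0.001,0,0.21],0.55],[[0,0,0],[0.001,0,0.231],0.55],[[0,0,0],[0.001,0,0.231],0.55],[[0,0,0],[0.001,0,0.231],0.55]]' |head -2
python3 -m pendant '[[[0,0,0],[0,0,0],0.7],[[0,0,0],[0,0,0],0.85],[[0,0,0],[0,0,0],1],[[0,0,0],[0,0,0],1],[[0,0,0],[0,0,0],1],[[0,0,0],[0,0,0],1]]'
python3 -c "
from m import *
tool()"
```

```text
clock: 34.6
tool_pos: [0.481, -0.0198, 0.0694]
clock: 35.2
tool_pos: [0.4825, -0.0202, 0.0716]
eef_rot: [3.141, -0.004, -0.098]
ft_force: [0.2, -0.7, 7.1]
grip_width: 0.0126
tool board [-92.1  -0.4] z 71.6 yaw rel -0.05 f [ 0.2 -0.7  7.1] w 12.6
```

```bash
python3 -m pendant '[[[0,0,0],[0.01,0,0],1],[[0,0,0],[0.028,0,0],1],[[0,0,0],[0.046,0,0],1],[[0,0,0],[0.064,0,0],1],[[0,0,0],[0.082,0,0],1],[[0,0,0],[0.1,0,0],1],[[0,0,0],[0.11,0,0],1],[[0,0,0],[0.11,0,0],1]]' |tail -2
python3 -m pendant '[[[0,0,0],[0.003,0,0],1],[[0,0,0],[0.006,0,0],1],[[0,0,0],[0.009,0,0],1],[[0,0,0],[0.012,0,0],1],[[0,0,0],[0.014,0,0],1],[[0,0,0],[0.014,0,0],1],[[0,0,0],[0.014,0,0],1]]' |tail -2
python3 -c "
from m import *
tool()"
```

```text
ft_force: [1.6, 0.4, 6.7]
grip_width: 0.0126
ft_force: [-0.2, -0.1, 5.8]
grip_width: 0.0124
tool board [31.6 -0.3] z 71.6 yaw rel -0.05 f [-0.2 -0.1  5.8] w 12.4
```

Moved 123.7 mm with hardly any resistance, so I'll creep on until it firms up.

```bash
for i in 1 2 3; do python3 -m pendant '[[[0,0,0],[0.001,0,0],1],[[0,0,0],[0.002,0,0],1],[[0,0,0],[0.002,0,0],1],[[0,0,0],[0.002,0,0],1]]' |sed -n '2p;4p'; python3 -c "
from m import *
tool()"; done
```

```text
tool_pos: [0.6073, -0.0323, 0.0716]
ft_force: [-0.9, 0.9, 7.0]
tool board [33.3 -0.3] z 71.6 yaw rel -0.04 f [-0.9  0.9  7. ] w 12.9
tool_pos: [0.6091, -0.0325, 0.0716]
ft_force: [-1.7, 1.2, 7.9]
tool board [35.1 -0.3] z 71.6 yaw rel -0.04 f [-1.7  1.2  7.9] w 12.5
tool_pos: [0.611, -0.0327, 0.0716]
ft_force: [-1.2, -0.1, 8.4]
tool board [37.  -0.3] z 71.6 yaw rel -0.04 f [-1.2 -0.1  8.4] w 12.7
```

```bash
for i in 1 2; do python3 -m pendant '[[[0,0,0],[0.0005,0,0],1],[[0,0,0],[0.001,0,0],1],[[0,0,0],[0.001,0,0],1],[[0,0,0],[0.001,0,0],1]]' |sed -n '2p;4p'; python3 -c "
from m import *
tool()"; done
```

```text
tool_pos: [0.6119, -0.0328, 0.0716]
ft_force: [-3.2, 0.6, 8.9]
tool board [37.9 -0.3] z 71.6 yaw rel -0.04 f [-3.2  0.6  8.9] w 12.6
tool_pos: [0.6119, -0.0327, 0.0716]
ft_force: [-5.7, 0.5, 12.2]
tool board [37.9 -0.3] z 71.6 yaw rel -0.03 f [-5.7  0.5 12.2] w 12.7
```

The tool stalls at 130.0 mm of travel with the force rising, so the bar is closed on the row. Release and check.

```bash
python3 -m pendant '[[[0,0,0],[0,0,0],0.85],[[0,0,0],[0,0,0],0.6],[[0,0,0],[0,0,0],0.55],[[0,0,0],[0,0,-0.03],0.55],[[0,0,0],[0,0,-0.07],0.55],[[0,0,0],[-0.03,0,-0.11],0.55],[[0,0,0],[-0.07,0,-0.15],0.55],[[0,0,0],[-0.11,0,-0.19],0.55]]' |head -2
python3 -m pendant '[[[0,0,0],[-0.02,0,-0.03],0.55],[[0,0,0],[-0.02,0.02,-0.06],0.55],[[0,0,0],[-0.02,0.03,-0.06],0.55],[[0,0,0],[-0.02,0.03,-0.06],0.55],[[0,0,0],[-0.02,0.03,-0.06],0.55],[[0,0,0],[-0.02,0.03,-0.06],0.55]]' |head -2
python3 - <<'E'
from m import *
tool()
p,d,C=look('b8',True); ribs2(p,d,C)
P=cloud(C,d)*1000; B=P[:,:,:2]-O*1000; bx=B@BX; by=B@BY
h=cv2.cvtColor(p,cv2.COLOR_RGB2HSV); k=(P[:,:,2]>68)&(P[:,:,2]<77)&(abs(by)<15)&(bx>0)&(bx<60)&(h[:,:,1]>150); ys,xs=np.nonzero(k); print('knob',k.sum(), tob(onplane(C,np.c_[xs,ys],.073)[:,:2].mean(0)*1000))
m=(cv2.inRange(h,(5,170,60),(17,255,255))>0)&(abs(P[:,:,2]-83)<5); ys,xs=np.nonzero(m); print('pin px',m.sum(),onplane(C,np.c_[xs,ys],.083).mean(0), P[m][:,2].mean())
E
```

```text
clock: 39.5
tool_pos: [0.5106, -0.0228, 0.2508]
clock: 40.1
tool_pos: [0.4887, -0.0503, 0.3077]
tool board [-83.  -29.7] z 307.7 yaw rel -0.04 f [ 0.3 -0.1 -0.5] w 38.1
yellow [294.  43.] board [65.2 -0.5] [65.6 -0.6] [13.4 34.5] yaw rel -1.1
black [351.  43.] board [ 65.1 -54.9] [ 65.5 -54.8] [14.1 34.3] yaw rel -0.1
red [410.  42.] board [  65.5 -110.4] [  65.7 -110.5] [14.6 33.4] yaw rel -0.1
green [177.  43.] board [ 65.1 111. ] [ 65.5 111.1] [15.1 33.6] yaw rel -0.1
blue [236.  43.] board [64.9 54.9] [65.4 55. ] [14.6 33.5] yaw rel 0.1
knob 225 [35.49004115 -0.54120081]
pin px 259 [ 0.48645029 -0.33816168  0.083     ] 81.66579467354785
```

View pics/b8.png

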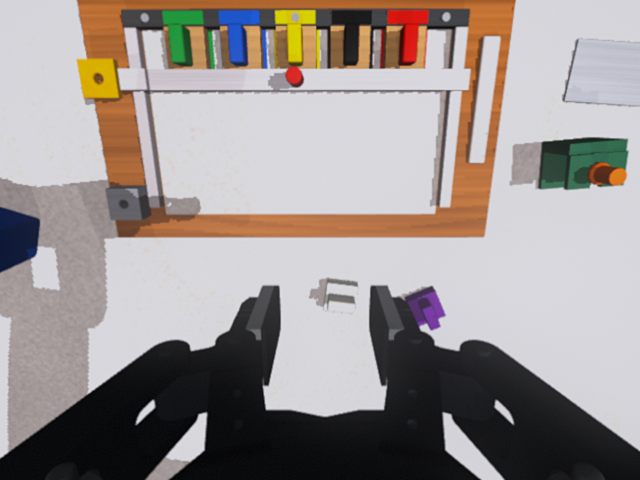

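The last view shows the bar closed on an even row (bar at rows 69–90), all five blocks within about 2 mm of their field centres, and the pin parked at (607,175). Handing in.

```bash
python3 -c "
from rig import env
env.close_job(); print(env.observe()['clock'])"
```

```text
the job is handed in; nothing more can be done
the job is handed in; nothing more can be done
```

The job is done and handed in at about 40 s of robot time; no verdict was reported.

- **Pin:** I drew it straight up out of the bore and parked it in the notch. Right after release it measured about 2 mm toward the mouth and 1 mm off the notch's centre line. The last view, from farther off, put it about 2 to 3 mm toward the mouth and 2 mm off centre on the other side. The two readings differ by 3 mm across the notch, but both are inside the 5 mm limit. It looks upright, with its head on the shelf.
- **Blocks:** All five were present. I gripped each by its rib and slid it along the board into its own field. The yellow block was knocked about 1.5 cm aside during the run, so I measured it again before gripping it. In the last check all blocks were within about 2 mm of their field centres. They were square within 0.3°, except yellow at about 1°; the limit is 4°.
- **Bar:** I pushed it by the knob until it stopped against the row after 130.0 mm of travel, with about 6 N of push. The camera put it at roughly 130 mm as well. I then released it and moved the gripper clear.

No bystander appeared moved in the views, though I did not measure their positions.

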